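Push the battery packs home and press the charging case shut

TASK

Both battery packs in the charging case stand proud of their sockets: first, with the lid still open, push each one down until it is fully home. Then swing the lid over and press it down firmly until it is fully shut, its rim flush on the case. Leave the drill, the tape measure and the wood offcut where they are.

Things in the scene. Friction and masses are not known exactly. Their poses are not given: they have to be found in the camera images.
- case: Grey plastic charging case, an open-topped box 190 (x) x 130 (y) x 65 mm high, fixed to the bench. Origin: centre of its underside; z up, x along the hinge. It stands at varying places and yaws (within 0.4 rad). Walls 6 mm, rim at z = 65 mm. Inside, a dark deck at z = 45 mm surrounds two battery packs. The lid is hinged along its +y side and stands open beyond vertical at the start.
- pack_near_top (a point): Centre of the flat top of the black battery pack at case x = -45 mm, y = 0. Top 62 (x) x 86 (y) mm. The pack slides only straight down in its socket. Top at 60 mm above the bench when fully home, up to 75 mm when proud; friction of about 8 N to push, and it stays where it is left.
- pack_far_top (a point): The same for the other, identical pack, at case x = +45 mm, y = 0.
- pack_near (a joint): How far the pack at case x = -45 mm is pushed in, in m: 0 fully proud, 0.015 fully home (against a stop).
- pack_far (a joint): The same for the pack at case x = +45 mm.
- lid_hinge (a point): Middle of the lid's hinge line on the case, at case (0, 70, 65) mm; the hinge runs along case x.
- lid (a joint): Free swing of the lid, rad: 0 = swung over until it rests on the tight lip of the case, larger = open; it starts at 1.9 to 2.3. Stiff hinge: the lid stays at any angle; about 2 to 4 N at the bar move it.
- lip (a joint): How far the lid is pressed onto the tight lip, rad: 0 = not at all, 0.08 = fully shut. The angle of the lid above fully shut is joint lid + 0.08 - joint lip. With lid at 0 and lip at 0 the lid's free edge stands 11 mm too high; about 8 to 9 N downwards near the free edge press it home, and it stays.
- lid_edge (a point): Middle of the lower rim of the lid at its free edge, 137 mm from the hinge; 65 mm above the bench when fully shut. The lid is a grey plastic tray 190 x 137 x 18 mm (18 mm from rim plane to outer face, which is the top when shut).
- lid_bar (a point): Middle of the steel grab bar on the lid's free edge: a round bar 12 mm thick, 100 mm long, parallel to the hinge, 177 mm from it and 9 mm above the rim plane of the shut lid, held by two arms so that a 34 mm gap lies between bar and lid edge (88 mm free between the arms). It can be pinched from above and rolls between the fingers as the lid swings.
- drill: Green and black cordless drill standing on its foot, 75 x 115 mm, 197 mm tall, a bystander; origin under its centre.
- offcut: Wood offcut 200 x 75 x 25 mm lying on the bench, a bystander; origin: centre of its underside.
- tape: Black tape measure 75 x 45 x 65 mm standing on the bench, a bystander; origin: centre of its underside.

How it is judged:
By the outcome, as a careful person would: the job done as asked, in the order asked, and still so for the second after the job is handed in, with the robot touching nothing.
It also fails if it takes over 67 s, if anything falls off the work surface, if the arm or the gripper's body presses on something with over 40 N, if the wrist force passes 120 N, or if a joint passes its speed limit or range.

ROBOT

A 6-joint arm with a two-finger parallel gripper is mounted at the origin on the work surface. World frame = base frame: x ahead of the robot, y to its left, z up, the work surface at z = 0. Lengths are in m, angles in rad, forces in N, time in s.
With the tool pointing down it reaches from about 0.25 to 0.725 m from the base axis. Payload 4 kg.
Tool frame: the origin (TCP) lies midway between the tips of the shut fingers; the grasp point (between the pads) lies 19 mm behind it (ctrl.grip_depth is the distance from the TCP to the grasp point, in m); x points along the fingers, y is the direction in which the jaws open and shut, and the axes are right-handed (so a half turn about x gives the same grasp; the last joint's range is limited). The gripper opens to 85 mm and grips with 20 to 120 N. Pads are 22 mm wide; open, the fingers measure 114 mm over their backs; the gripper's body (76 mm by 85 mm) begins 54 mm behind the grasp point. The pads swing forward as they close: fully open they stand 13 mm farther back than shut.
Start: joints at [-1.105, 0.241, 0.005, 1.335, 0, 1.571], TCP at [0.225, -0.447, 0.231] pointing down, gripper open.
Joint ranges: [-2.72, 2.72], [-1.05, 1.87], [-1.09, 1.28], [-1.99, 2.15], [-1.42, 1.44], [-3.14, 3.14]. Speed limits (rad/s): [2.79, 2.79, 3.14, 3.14, 3.14, 3.14].

INTERFACE

Orientations are given as a rotation vector (axis times angle).
In Python, from station import ctrl gives the robot as it stands.
- The arm moves only by the tool jog_arm, never from a script. Its argument "plan" is one flat list of numbers, 5 for each row, row after row: the closure, from 0 (fully open) to 1 (shut), then the shift along the tool's x, y, z in cm, then the turn about the tool's x in rad. In form: [fingers, dx, dy, dz, yaw, fingers, dx, dy, dz, yaw, ...]. A call has 1 to 5 rows; each row shifts and turns the commanded pose from where the row before left it, along the tool's axes as they then stand; what a row does not reach is not made up. A row lasts 1/8 s, in which the tool goes at most 62.5 mm and 10.7 degrees, less where a joint would pass 70% of its speed; a pose out of reach is approached as far as the arm can. A call with a gripper value outside its range is refused whole. The fingers move at their own pace and stop on an object; "squeeze" is the grip in N (left out, the last holds). Time passes only in rows, so rows that do not move let the fingers close. It gives the time, the measured TCP pose, the force and the opening at its end, in the units of the state.
- ctrl.state(): the state, without advancing time (a new reading comes with each control period).
- ctrl.read_camera(name): name is "scene" or "side" or "wrist"; returns a dict with "img" (480x640x3 uint8, blue, green, red), "fovy" (degrees; the focal length in pixels is half the picture's height over the tangent of half this angle, whatever the lens; pixels are square), "cx", "cy" (the principal point, pixels), "k1" (the pictures are not rectified: a ray, as slopes to the right and down, at radius r is drawn at 1 + k1 r^2 times it, then the intrinsics apply), "camera_from_world" (4x4, takes a point from world to camera coordinates). Camera axes: x right, y up, looking along -z (the intrinsics and any distortion apply to the point x, -y, -z); pixel columns grow to the right and rows downward; lengths in m; the calibration is good to about 2 mm. A picture is of the moment at which its call begins. There is no depth.
- ctrl.finish_job(): hands the job in, once; it reports no verdict.
Trained networks look in the newest picture that a camera, given by its name, has taken for a name from the list of things; names that differ only in an ending like _2 or _b are one class to them, and where a whole thing is asked for, a point or a joint stands for the part that bears it (a point fixed in the world has none). Each returns a list of dicts, best first, with "conf" (0 to 1); they miss things now and then, are a little off and sometimes report something else, mostly with a low value. They report only what shows in the picture. A call takes as long as a camera call.
- ctrl.spot_in(camera, thing): "pixel" ([column, row] in pixels, amid what is visible of it).
- ctrl.silhouettes(camera, thing): "region" (480x640 bool, what is visible of it) and "pixel" ([column, row] in pixels, amid what is visible of it).
- ctrl.mark_of(camera, thing): "pixel" ([column, row] in pixels: a listed point, or the origin of a listed thing).
The state is a dict: "t": time; "joints": joint angles; "joint_velocities": joint speeds; "tau": joint torques, N m; "position": TCP position; "orientation": TCP orientation; "ft_force": force on the tool from outside, world axes, zero at the start; "wrist_torque": the same for the moment, N m; "opening": finger opening in m.
Only numpy, scipy, OpenCV 4.12 (cv2) and the standard library are available. Lean on these libraries where they do the work, as an engineer would, in place of code of your own. Each camera call takes 0.05 s, during which the arm holds its last target.

## Working session

There is one attempt and no reset: what is moved stays moved. The work goes in short steps, Python scripts to look and compute and a tool call to move; the robot and the scene stay as the last step left them, time stands still between calls to the robot, and variables do not carry over. Pictures are saved under pics/ and viewed, and the job is handed in when it is done.

Besides the shell and the picture viewer there is one more tool, called after "Emit:" in YAML: its name, and indented under it one key for each argument. jog_arm: Moves the arm, as the interface text tells. Its arguments: {"type":"object","properties":{"plan":{"type":"array","items":{"type":"number"}},"squeeze":{"type":"number"}},"required":["plan"]}

```bash
ls; mkdir -p pics; cat > h.py <<'E'
import numpy as np, cv2
from scipy.spatial.transform import Rotation as R
from station import ctrl
def K(c):
    f=240/np.tan(np.radians(c["fovy"])/2); return f
def proj(c,P):
    P=np.atleast_2d(P); q=(c["camera_from_world"]@np.c_[P,np.ones(len(P))].T)[:3].T
    s=np.c_[q[:,0]/-q[:,2],-q[:,1]/-q[:,2]]; r2=(s**2).sum(1)
    s=s*(1+c["k1"]*r2)[:,None]; return s*K(c)+[c["cx"],c["cy"]]
def ray(c,px):
    d=(np.array(px,float)-[c["cx"],c["cy"]])/K(c); s=d.copy()
    for _ in range(30): s=d/(1+c["k1"]*(s@s))
    M=np.array(c["camera_from_world"]); Rm=M[:3,:3]; o=-Rm.T@M[:3,3]
    v=Rm.T@np.array([s[0],-s[1],-1]); return o,v/np.linalg.norm(v)
def atz(c,px,z):
    o,v=ray(c,px); return o+v*(z-o[2])/v[2]
def tri(obs):
    A=np.zeros((3,3));b=np.zeros(3)
    for c,px in obs:
        o,v=ray(c,px);P=np.eye(3)-np.outer(v,v);A+=P;b+=P@o
    return np.linalg.solve(A,b)
E
python3 - <<'E'
from h import *
cams={}
for n in ["scene","side","wrist"]:
    c=ctrl.read_camera(n); cams[n]=c; cv2.imwrite(f"pics/0{n}.png",c["img"])
    print(n,c["fovy"],c["cx"],c["cy"],c["k1"])
    for t in ["case","pack_near_top","pack_far_top","lid_hinge","lid_edge","lid_bar","drill","offcut","tape"]:
        print(t,[(np.round(d["pixel"],1),round(d["conf"],2)) for d in ctrl.mark_of(n,t)][:2])
np.save("c0.npy",cams,allow_pickle=True)
s=ctrl.state();print(s)
E
```

```text
pics
scene 42.015295343860096 332.4096707309183 238.28898376830102 -0.0661212946135132
case [(array([325.1, 272.6]), 0.94)]
pack_near_top [(array([315.1, 243. ]), 0.83), (array([476.1, 239. ]), 0.7)]
pack_far_top [(array([336. , 264.3]), 0.83)]
lid_hinge [(array([347.7, 245.8]), 0.95)]
lid_edge [(array([378.8, 201.7]), 0.68)]
lid_bar [(array([388.1, 189.8]), 0.57)]
drill [(array([166.9, 317.9]), 0.81), (array([379.2, 201.9]), 0.47)]
offcut [(array([475.3, 236.9]), 0.7), (array([335.1, 261.8]), 0.24)]
tape [(array([162.8, 265. ]), 0.59)]
side 49.50214293448233 316.17557143370095 236.25801659322292 -0.06925399804378242
case [(array([298.6, 248.7]), 0.78)]
pack_near_top [(array([312.6, 233.3]), 0.71)]
pack_far_top [(array([279.2, 224.7]), 0.92)]
lid_hinge [(array([291.1, 253.9]), 0.9)]
lid_edge [(array([315.1, 232.5]), 0.68), (array([284.8, 249.7]), 0.57)]
lid_bar [(array([281.8, 249. ]), 0.59)]
drill [(array([339. , 157.7]), 0.7)]
offcut [(array([211.3, 396.3]), 0.9), (array([291.7, 253. ]), 0.28)]
tape [(array([314. , 230.2]), 0.6), (array([397. , 173.4]), 0.59)]
wrist 71.81894671467198 320.11022745293326 233.90292212945548 -0.0373261805835275
case []
pack_near_top []
pack_far_top []
lid_hinge []
lid_edge []
lid_bar []
drill []
offcut []
tape [(array([382.7,  15.7]), 0.87)]
{'t': 1.5, 'joints': array([-1.10501925e+00,  2.40598228e-01,  5.01328568e-03,  1.33519718e+00,
       -3.87426933e-05,  1.57077613e+00]), 'joint_velocities': array([-0.00071262, -0.00080151,  0.00222045,  0.00119974, -0.00297538,
        0.00159977]), 'tau': array([-1.01524145e-04, -3.72208893e+01,  2.52684134e+01,  1.50434862e-03,
       -4.44208365e-05,  9.40850299e-06]), 'position': array([ 0.22455131, -0.44674806,  0.23131243]), 'orientation': array([ 1.96215274,  0.46541379, -1.96222215]), 'ft_force': array([-0.29500309,  0.02232761,  0.33052296]), 'wrist_torque': array([-0.03988364,  0.00688173,  0.03439419]), 'opening': 0.0853456999920352}
```

View pics/0scene.png

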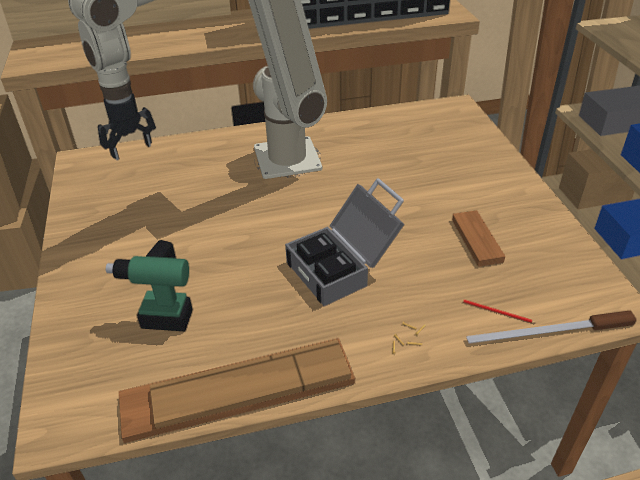

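View pics/0side.png

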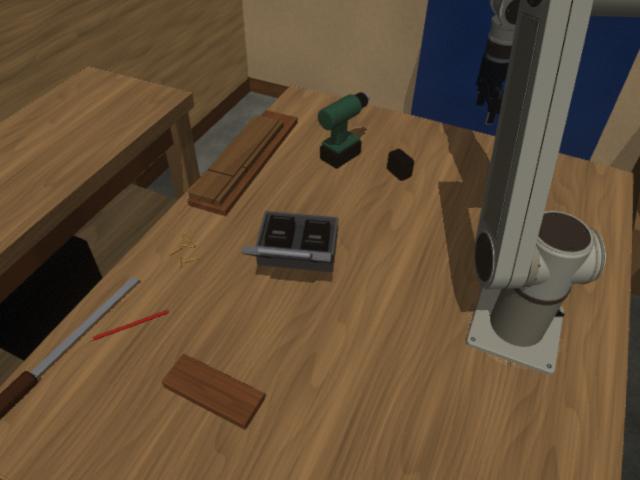

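```bash
python3 - <<'E'
from h import *
C=np.load("c0.npy",allow_pickle=True).item(); a,b=C["scene"],C["side"]
for c in (a,b):
    M=c["camera_from_world"]; print("cam pos",-M[:3,:3].T@M[:3,3])
for n,p,q in [("case",(325.1,272.6),(298.6,248.7)),("near",(315.1,243),(312.6,233.3)),("far",(336,264.3),(279.2,224.7)),("hinge",(347.7,245.8),(291.1,253.9)),("edge",(378.8,201.7),(284.8,249.7)),("bar",(388.1,189.8),(281.8,249)),("drill",(166.9,317.9),(339,157.7)),("offcut",(475.3,236.9),(211.3,396.3)),("tape",(162.8,265),(397,173.4))]:
    P=tri([(a,p),(b,q)]); print(n,P.round(4),proj(a,P).round(1)-p,proj(b,P).round(1)-q)
s=ctrl.state(); print(R.from_rotvec(s["orientation"]).as_matrix().round(3))
E
```

```text
cam pos [ 1.68965445 -0.26757444  1.14526736]
cam pos [0.14254625 0.80899593 0.97520907]
case [ 0.5534 -0.0081  0.0026] [[0.2 0.1]] [[ 0.2 -0.2]]
near [ 0.5142 -0.0189  0.0704] [[2.1 1.4]] [[ 2.1 -1.6]]
far [0.6024 0.0056 0.0771] [[-1.1 -0.6]] [[-1.   0.7]]
hinge [0.5354 0.0609 0.0624] [[1.5 0.9]] [[ 1.6 -1.1]]
edge [0.5073 0.1467 0.1704] [[0.6 0.3]] [[ 0.6 -0.4]]
bar [0.501  0.1716 0.1989] [[0.4 0.2]] [[ 0.5 -0.3]]
drill [ 6.096e-01 -4.169e-01 -6.000e-04] [[1.4 1.1]] [[ 1.  -0.9]]
offcut [0.53   0.4319 0.006 ] [[2.4 0.7]] [[ 3.1 -1.7]]
tape [ 0.4205 -0.4169  0.0024] [[1.3 1.2]] [[ 1.1 -1.1]]
[[-0.     0.449 -0.893]
 [-0.    -0.893 -0.449]
 [-1.     0.     0.   ]]
```

The scene view shows the case at about (330, 265) with the lid open and leaning back, and its bar at (385, 190). The drill is at (165, 290), the offcut at (478, 237), and the side view shows the tape at (400, 163). I'll fit the whole case model next.

```bash
cat >> h.py <<'E'
def case_pts(p):  # x,y,yaw,angle above shut, pack heights
    x,y,w,th,zn,zf=p; Rz=R.from_euler('z',w).as_matrix()
    def lid(r,h): return np.array([0,.07-r*np.cos(th)+h*np.sin(th)*1,.065+r*np.sin(th)+h*np.cos(th)])
    L=dict(case=np.zeros(3),pack_near_top=np.array([-.045,0,zn]),pack_far_top=np.array([.045,0,zf]),
      lid_hinge=np.array([0,.07,.065]),lid_edge=lid(.137,0),lid_bar=lid(.177,.009))
    return {k:Rz@v+[x,y,0] for k,v in L.items()}
E
cat > fit.py <<'E'
from h import *
from scipy.optimize import least_squares
C=np.load("c0.npy",allow_pickle=True).item(); a,b=C["scene"],C["side"]
obs=dict(case=((325.1,272.6),(298.6,248.7)),pack_near_top=((315.1,243),(312.6,233.3)),pack_far_top=((336,264.3),(279.2,224.7)),lid_hinge=((347.7,245.8),(291.1,253.9)),lid_edge=((378.8,201.7),(284.8,249.7)),lid_bar=((388.1,189.8),(281.8,249)))
def res(p):
    P=case_pts(p); r=[]
    for k,(u,v) in obs.items(): r+=list(proj(a,P[k])[0]-u)+list(proj(b,P[k])[0]-v)
    return np.r_[r,(p[4:]-.07)/.005]
f=least_squares(res,[.553,-.008,.26,2.2,.07,.07],loss='soft_l1'); print(f.x.round(4),f.cost); print(f.fun.reshape(-1)[:24].reshape(6,4).round(1))
P=case_pts(f.x); print({k:v.round(4) for k,v in P.items()})
p=f.x; Rz=R.from_euler('z',p[2]).as_matrix(); w,d=.095,.065
for n,c in (("scene",a),("side",b)):
    im=cv2.resize(c["img"][130:330,200:440],None,fx=3,fy=3,interpolation=cv2.INTER_CUBIC)
    def dl(Q,col):
        q=((proj(c,(Rz@np.array(Q).T).T+[p[0],p[1],0])-[200,130])*3+1).astype(int); cv2.polylines(im,[q],True,col,1,cv2.LINE_AA)
    for z in (0,.065): dl([(-w,-d,z),(w,-d,z),(w,d,z),(-w,d,z)],(0,0,255))
    for x,z in ((-.045,p[4]),(.045,p[5])): dl([(x-.031,-.043,z),(x+.031,-.043,z),(x+.031,.043,z),(x-.031,.043,z)],(0,255,255))
    th=p[3]
    L=lambda x,r,h:(x,.07-r*np.cos(th)+h*np.sin(th),.065+r*np.sin(th)+h*np.cos(th))
    dl([L(-w,0,0),L(w,0,0),L(w,.137,0),L(-w,.137,0)],(0,255,0)); dl([L(-w,0,.018),L(w,0,.018),L(w,.137,.018),L(-w,.137,.018)],(255,0,0)); dl([L(-.05,.177,.009),L(.05,.177,.009)],(255,0,255))
    cv2.imwrite(f"pics/fit_{n}.png",im)
E
python3 fit.py
```

```text
[ 0.5552 -0.0062  0.2933  2.2428  0.0698  0.0732] 14.387580869189529
[[ 1.1  1.2 -0.7  0.8]
 [ 1.8  1.1  2.9 -1.3]
 [-1.  -0.7  0.3  2.7]
 [ 1.4  0.1  1.7 -1.8]
 [-0.7  0.7  0.3 -2.8]
 [ 0.9  0.5  0.1  0.5]]
{'case': array([ 0.5552, -0.0062,  0.    ]), 'pack_near_top': array([ 0.5121, -0.0192,  0.0698]), 'pack_far_top': array([0.5982, 0.0068, 0.0732]), 'lid_hinge': array([0.5349, 0.0608, 0.065 ]), 'lid_edge': array([0.5103, 0.1424, 0.1722]), 'lid_bar': array([0.501 , 0.173 , 0.1979])}
```

```bash
python3 - <<'E'
import cv2,numpy as np
a=cv2.imread("pics/fit_scene.png");b=cv2.imread("pics/fit_side.png");print(a.shape)
E
```

```text
(600, 720, 3)
```

View pics/fit_scene.png

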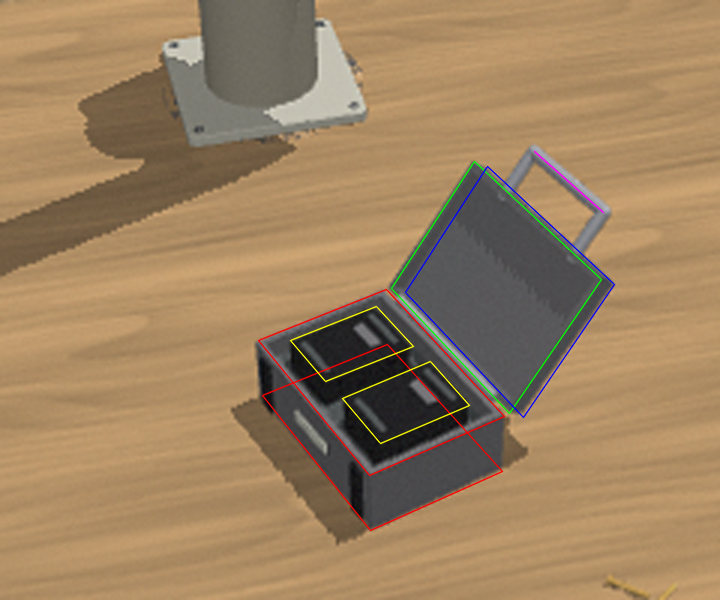

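View pics/fit_side.png

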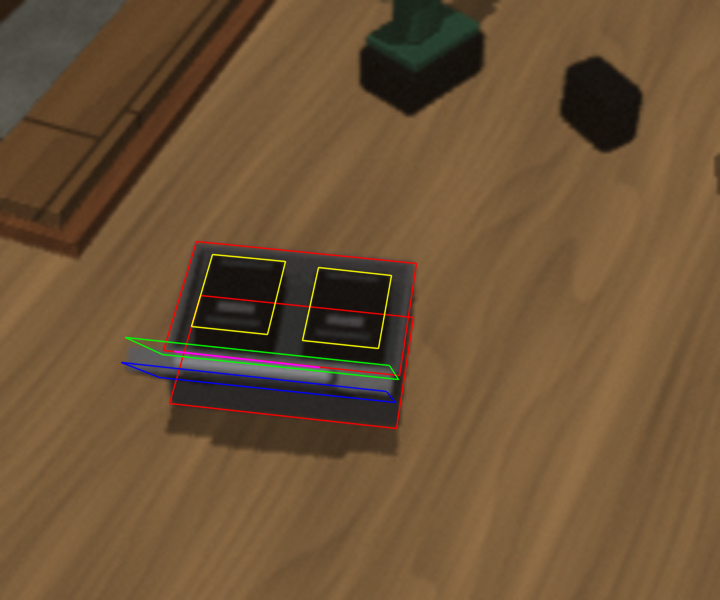

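The overlay matches the case, lid and bar in both views, with yaw ≈ 0.29 and the lid ≈ 2.24 rad above shut. The packs sit slightly lower than drawn. I'll move to hover over the near pack with the fingers shut.

Emit:
jog_arm:
  plan: [1,0,0,0,0.173,1,0,-3.26,-3.99,0,1,0,-3.26,-3.99,0,1,0,-3.26,-3.99,0,1,0,-3.26,-3.99,0]

```text
t: 2.12
position: [0.3405, -0.2746, 0.2315]
orientation: [2.065, 0.303, -2.064]
ft_force: [0.7, 0.3, 0.5]
opening: 0.0002
```

Emit:
jog_arm:
  plan: [1,0,-3.26,-3.99,0,1,0,-3.26,-3.99,0,1,0,-3.26,-3.99,0,1,0,-3.26,-3.99,0,1,0,-3.26,-3.99,0]

```text
t: 2.75
position: [0.4846, -0.0607, 0.2315]
orientation: [2.065, 0.304, -2.063]
ft_force: [0.7, -0.6, -0.6]
opening: 0.0001
```

Emit:
jog_arm:
  plan: [1,0,-3.26,-3.99,0,1,0,0,0,0,1,0,0,0,0]

```text
t: 3.12
position: [0.5121, -0.0195, 0.231]
orientation: [2.063, 0.305, -2.065]
ft_force: [0.7, -0.2, -0.6]
opening: -0.0002
```

```bash
cat > st.py <<'E'
from h import *
s=ctrl.state(); M=R.from_rotvec(s["orientation"]).as_matrix()
print(s["t"],s["position"].round(4),"F",s["ft_force"].round(2),"op",round(s["opening"],4)); print(M.round(3).tolist()); print("yaw",np.arctan2(M[0,1],-M[1,1]).round(4))
E
python3 st.py; python3 - <<'E'
from h import *
C={}
for n in ["scene","side","wrist"]:
    c=ctrl.read_camera(n); C[n]=c; cv2.imwrite(f"pics/1{n}.png",c["img"])
    for t in ["case","pack_near_top","pack_far_top","lid_hinge"]:
        print(n,t,[(np.round(d["pixel"],1),round(d["conf"],2)) for d in ctrl.mark_of(n,t)][:2])
np.save("c1.npy",C,allow_pickle=True)
E
```

```text
3.125 [ 0.5121 -0.0195  0.231 ] F [ 0.68 -0.15 -0.59] op -0.0002
[[-0.001, 0.289, -0.957], [-0.0, -0.957, -0.289], [-1.0, 0.0, 0.001]]
yaw 0.2934
scene case [(array([325.4, 273.7]), 0.73)]
scene pack_near_top [(array([314.2, 246.9]), 0.74)]
scene pack_far_top [(array([335.6, 260.5]), 0.57)]
scene lid_hinge [(array([347.1, 245.8]), 0.88)]
side case [(array([342.2, 157.9]), 0.73), (array([298.6, 249.3]), 0.62)]
side pack_near_top [(array([313.5, 231.5]), 0.67), (array([291.6, 254.3]), 0.54)]
side pack_far_top [(array([278.5, 227.4]), 0.9)]
side lid_hinge [(array([293.9, 252.4]), 0.85)]
wrist case [(array([319.3, 160.3]), 0.65)]
wrist pack_near_top [(array([318.7, 217.2]), 0.64)]
wrist pack_far_top [(array([318.1, 114.4]), 0.7)]
wrist lid_hinge [(array([242.8, 165.6]), 0.69)]
```

View pics/1wrist.png

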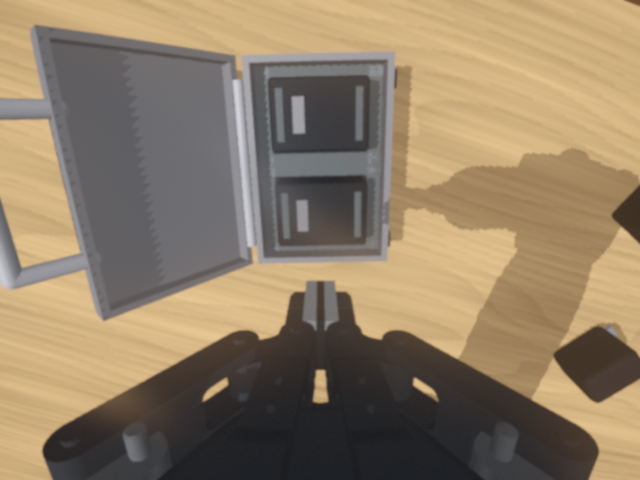

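The wrist view shows the case rim with corners near (243,57), (394,53), (387,261) and (258,263), and both packs inside it. I'll check the pose from those corners and the pack heights.

```bash
python3 - <<'E'
from h import *
c=np.load("c1.npy",allow_pickle=True).item()["wrist"]
p=[.5552,-.0062,.2933]; Rz=R.from_euler('z',p[2]).as_matrix()
im=cv2.resize(c["img"][30:290,210:430],None,fx=2.3,fy=2.3,interpolation=cv2.INTER_CUBIC)
def q(Q): return proj(c,(Rz@np.array(Q,float).T).T+[p[0],p[1],0])
w,d=.095,.065
A=q([(-w,-d,.065),(w,-d,.065),(w,d,.065),(-w,d,.065)]);print(A.round(1))
for u in [(243,57),(394,53),(387,261),(258,263)]:
    print(u,(Rz.T@(atz(c,u,.065)-[p[0],p[1],0])).round(4))
def dl(Q,col): cv2.polylines(im,[((q(Q)-[210,30])*2.3+1).astype(int)],True,col,1,cv2.LINE_AA)
dl([(-w,-d,.065),(w,-d,.065),(w,d,.065),(-w,d,.065)],(0,0,255))
for z,col in ((.06,(0,255,0)),(.075,(0,255,255))):
  for x in (-.045,.045): dl([(x-.031,-.043,z),(x+.031,-.043,z),(x+.031,.043,z),(x-.031,.043,z)],col)
cv2.imwrite("pics/1ov.png",im)
E
```

```text
[[384.6 261.8]
 [396.8  52. ]
 [242.4  52.3]
 [255.3 262. ]]
(243, 57) [0.0914 0.0647 0.065 ]
(394, 53) [ 0.0942 -0.0627  0.065 ]
(387, 261) [-0.0941 -0.0674  0.065 ]
(258, 263) [-0.0961  0.0623  0.065 ]
```

View pics/1ov.png

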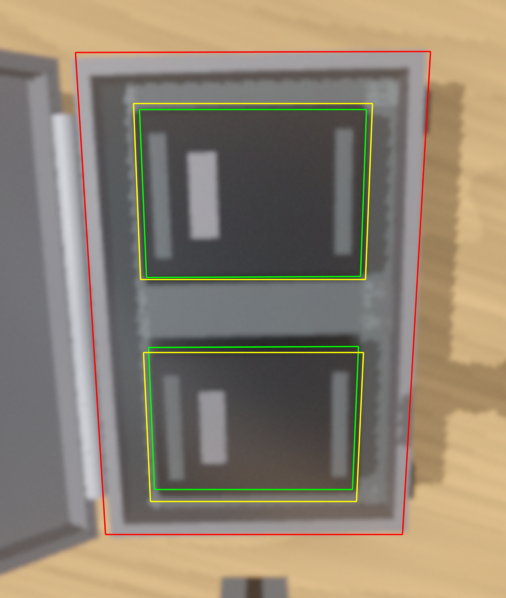

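The fit holds (yaw nearer 0.30, centre within 1–2 mm). I'll descend onto the near pack.

Emit:
jog_arm:
  plan: [1,5,0,0,0,1,5,0,0,0,1,4,0,0,0,1,1,0,0,0,1,0.3,0,0,0]

```text
t: 4.5
position: [0.5129, -0.0194, 0.0786]
orientation: [2.064, 0.304, -2.064]
ft_force: [-0.1, 0.2, 1.3]
opening: 0.0004
```

Emit:
jog_arm:
  plan: [1,0.3,0,0,0,1,0.3,0,0,0,1,0.3,0,0,0]

```text
t: 4.88
position: [0.5132, -0.0195, 0.07]
orientation: [2.066, 0.304, -2.062]
ft_force: [0.1, 0.9, 5.6]
opening: -0.0
```

Emit:
jog_arm:
  plan: [1,0.25,0,0,0,1,0.25,0,0,0,1,0.2,0,0,0]

```text
t: 5.25
position: [0.5132, -0.0195, 0.0637]
orientation: [2.066, 0.304, -2.062]
ft_force: [-1.6, -0.4, 8.2]
opening: 0.0001
```

Emit:
jog_arm:
  plan: [1,0.2,0,0,0,1,0.1,0,0,0,1,0,0,0,0]

```text
t: 5.62
position: [0.5132, -0.0195, 0.0606]
orientation: [2.066, 0.304, -2.062]
ft_force: [-1.8, 0.9, 6.0]
opening: 0.0002
```

Emit:
jog_arm:
  plan: [1,0.1,0,0,0,1,0.1,0,0,0,1,0,0,0,0]

```text
t: 6.0
position: [0.5132, -0.0195, 0.06]
orientation: [2.067, 0.304, -2.061]
ft_force: [-5.0, -0.4, 15.9]
opening: -0.0002
```

Emit:
jog_arm:
  plan: [1,0.1,0,0,0,1,0,0,0,0]

```text
t: 6.25
position: [0.5133, -0.0195, 0.06]
orientation: [2.067, 0.304, -2.06]
ft_force: [-7.1, 0.3, 22.6]
opening: 0.0002
```

The near pack is against its stop: 60.0 mm, with the force rising to 22 N. Next, the far pack.

Emit:
jog_arm:
  plan: [1,-3.5,0,0,0,1,0,0,-4.5,0,1,0,0,-4.5,0,1,0.5,0,0,0,1,0.5,0,0,0]

```text
t: 6.88
position: [0.5975, 0.0065, 0.0804]
orientation: [2.062, 0.305, -2.066]
ft_force: [-0.2, -0.4, 0.4]
opening: 0.0
```

Emit:
jog_arm:
  plan: [1,0.4,0,0,0,1,0.3,0,0,0,1,0.3,0,0,0,1,0.3,0,0,0,1,0,0,0,0]

```text
t: 7.5
position: [0.5975, 0.0062, 0.0693]
orientation: [2.063, 0.304, -2.065]
ft_force: [-2.8, -0.3, 5.0]
opening: 0.0001
```

Emit:
jog_arm:
  plan: [1,0.3,0,0,0,1,0.3,0,0,0,1,0.2,0,0,0,1,0.2,0,0,0]

```text
t: 8.0
position: [0.5976, 0.0062, 0.06]
orientation: [2.064, 0.304, -2.065]
ft_force: [-9.1, 0.3, 19.1]
opening: 0.0001
```

Emit:
jog_arm:
  plan: [1,0.1,0,0,0,1,0.1,0,0,0,1,0,0,0,0]

```text
t: 8.38
position: [0.5976, 0.0062, 0.06]
orientation: [2.065, 0.304, -2.064]
ft_force: [-8.1, -0.6, 19.0]
opening: -0.0002
```

Both packs are at 60.0 mm against their stops. I'll rise and move over the bar with the fingers part open.

Emit:
jog_arm:
  plan: [1,-4.85,0,0,0,1,-4.85,0,0,0,1,-4.85,0,0,0,1,-4.85,0,0,-0.007,1,0,0,0,0]

```text
t: 9.0
position: [0.6009, 0.0063, 0.2559]
orientation: [2.071, 0.309, -2.049]
ft_force: [-0.1, -0.5, -0.1]
opening: -0.0001
```

```bash
python3 st.py; python3 - <<'E'
from h import *
C={}
for n in ["scene","side","wrist"]:
    c=ctrl.read_camera(n); C[n]=c; cv2.imwrite(f"pics/2{n}.png",c["img"])
    for t in ["pack_near_top","pack_far_top","lid_edge","lid_bar","lid_hinge"]:
        print(n,t,[(np.round(d["pixel"],1),round(d["conf"],2)) for d in ctrl.mark_of(n,t)][:2])
np.save("c2.npy",C,allow_pickle=True)
E
```

```text
9.0 [0.6009 0.0063 0.2559] F [-0.15 -0.46 -0.09] op -0.0001
[[0.011, 0.295, -0.955], [0.0, -0.955, -0.295], [-1.0, 0.003, -0.01]]
yaw 0.2995
scene pack_near_top [(array([314.6, 245.5]), 0.94)]
scene pack_far_top [(array([334.9, 265.6]), 0.87)]
scene lid_edge [(array([378.4, 201.7]), 0.59)]
scene lid_bar [(array([388.5, 192.3]), 0.96)]
scene lid_hinge [(array([345.6, 244.4]), 0.77)]
side pack_near_top [(array([314.7, 232.7]), 0.9)]
side pack_far_top [(array([280.2, 229.7]), 0.84), (array([399.5, 169.9]), 0.61)]
side lid_edge [(array([284.4, 250.8]), 0.89)]
side lid_bar []
side lid_hinge [(array([293.2, 255.3]), 0.62)]
wrist pack_near_top []
wrist pack_far_top [(array([317.6, 211. ]), 0.92)]
wrist lid_edge [(array([113.8, 300.1]), 0.61)]
wrist lid_bar [(array([ 49.4, 317.1]), 0.75)]
wrist lid_hinge []
```

View pics/2wrist.png

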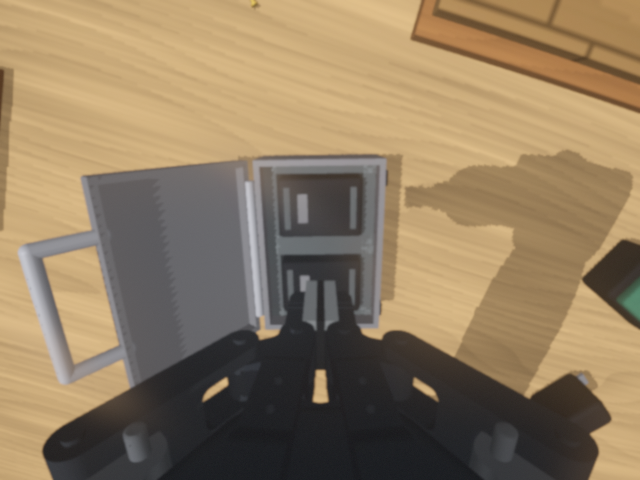

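The wrist view shows the lid open on the left with the bar running from about (27,250) to (65,380), and both packs level in the case. I'll triangulate the bar from this and the earlier pictures.

```bash
python3 - <<'E'
from h import *
c=np.load("c2.npy",allow_pickle=True).item();c0=np.load("c0.npy",allow_pickle=True).item()
o=[(c["scene"],(388.5,192.3)),(c["wrist"],(49.4,317.1))]
print(tri(o),tri(o+[(c0["scene"],(388.1,189.8)),(c0["side"],(281.8,249))]))
P=case_pts([.555,-.0065,.30,2.2428,.06,.06]); print(P)
for k in ("lid_bar","lid_edge"): print(k,proj(c["wrist"],P[k]),proj(c["scene"],P[k]),proj(c["side"],P[k]))
E
python3 st.py
```

```text
[0.49780374 0.17405804 0.19169385] [0.5019928  0.17113565 0.19730922]
{'case': array([ 0.555 , -0.0065,  0.    ]), 'pack_near_top': array([ 0.51200986, -0.01979841,  0.06      ]), 'pack_far_top': array([0.59799014, 0.00679841, 0.06      ]), 'lid_hinge': array([0.53431359, 0.06037355, 0.065     ]), 'lid_edge': array([0.50910865, 0.14185427, 0.17221289]), 'lid_bar': array([0.49966814, 0.17237287, 0.19791293])}
lid_bar [[ 48.93617506 318.28655195]] [[388.6157346  189.98923282]] [[282.66994371 249.49032179]]
lid_edge [[114.87430819 300.62551527]] [[377.76474446 202.18602241]] [[285.69822691 246.88408261]]
9.9 [0.5987 0.0066 0.2503] F [-0.09  0.89  0.2 ] op -0.0
[[0.0, 0.295, -0.955], [0.0, -0.955, -0.295], [-1.0, -0.0, -0.0]]
yaw 0.2998
```

Emit:
jog_arm:
  plan: [0.45,0,-4.68,1.14,0,0.45,0,-4.68,1.14,0,0.45,0,-4.68,1.14,0,0.45,0,-4.68,1.14,0,0.45,0,0,0,0]

```text
t: 10.52
position: [0.5011, 0.1658, 0.2508]
orientation: [2.053, 0.335, -2.054]
ft_force: [0.3, 0.1, 0.3]
opening: 0.047
```

```bash
python3 - <<'E'
from h import *
C={}
for n in ["scene","side","wrist"]:
    c=ctrl.read_camera(n); C[n]=c; cv2.imwrite(f"pics/3{n}.png",c["img"])
    for t in ["lid_edge","lid_bar"]:
        print(n,t,[(np.round(d["pixel"],1),round(d["conf"],2)) for d in ctrl.mark_of(n,t)][:2])
P=case_pts([.555,-.0065,.30,2.2428,.06,.06])
print(proj(C["wrist"],P["lid_bar"]))
Rz=R.from_euler('z',.30).as_matrix()
for s in (-.05,.05): print(proj(C["wrist"],P["lid_bar"]+Rz@[s,0,0]))
E
python3 st.py
```

```text
scene lid_edge [(array([377.8, 204.4]), 0.62), (array([325.8, 272.4]), 0.26)]
scene lid_bar [(array([385.4, 190.4]), 0.87)]
side lid_edge [(array([284.4, 249. ]), 0.88)]
side lid_bar [(array([312.8, 233. ]), 0.72), (array([282.9, 252.7]), 0.57)]
wrist lid_edge [(array([346.5, 246.1]), 0.87)]
wrist lid_bar [(array([301.7, 256.9]), 0.91)]
[[305.31232818 257.95280987]]
[[305.59267937 326.60493062]]
[[305.0472632  178.34071208]]
10.975 [0.5028 0.1631 0.2501] F [-0.05  0.13  0.03] op 0.0468
[[-0.002, 0.306, -0.952], [0.006, -0.952, -0.306], [-1.0, -0.007, 0.0]]
yaw 0.3109
```

View pics/3wrist.png

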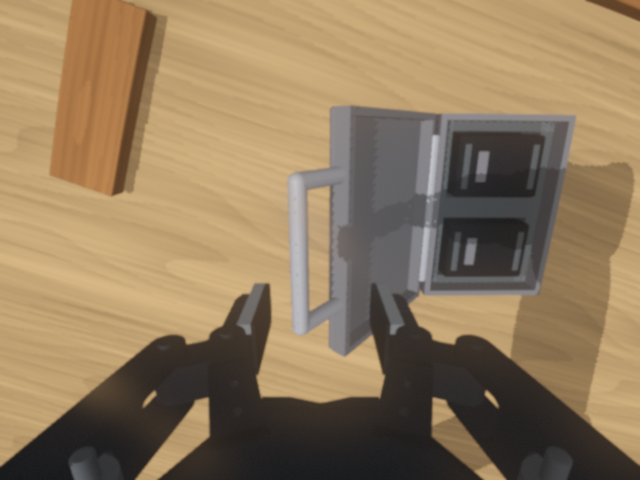

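```bash
python3 - <<'E'
from h import *
c=ctrl.read_camera("wrist"); cv2.imwrite("pics/3w2.png",c["img"])
print(ctrl.state()["joints"].round(3))
for t in ["lid_bar"]:print([(np.round(d["pixel"],1),round(d["conf"],2)) for d in ctrl.mark_of("wrist",t)][:2])
for u in [(297,178),(302,330),(299.5,256.5)]: print(atz(c,u,.1975).round(4))
print(proj(c,[.5,.172,.1975]))
im=cv2.resize(c["img"][150:350,250:400],None,fx=4,fy=3,interpolation=cv2.INTER_CUBIC); cv2.imwrite("pics/3w2z.png",im)
E
python3 st.py
```

```text
[0.31  0.291 0.121 1.401 0.007 3.141]
[(array([298.2, 259. ]), 0.73), (array([109.3,  97.5]), 0.41)]
[0.5459 0.1919 0.1975]
[0.4481 0.1593 0.1975]
[0.4991 0.1763 0.1975]
[[306.48454897 257.21024963]]
11.075 [0.5027 0.1634 0.2502] F [-0.8  -0.06  0.42] op 0.0467
[[-0.002, 0.306, -0.952], [0.006, -0.952, -0.306], [-1.0, -0.007, 0.0]]
yaw 0.3114
```

View pics/3w2z.png

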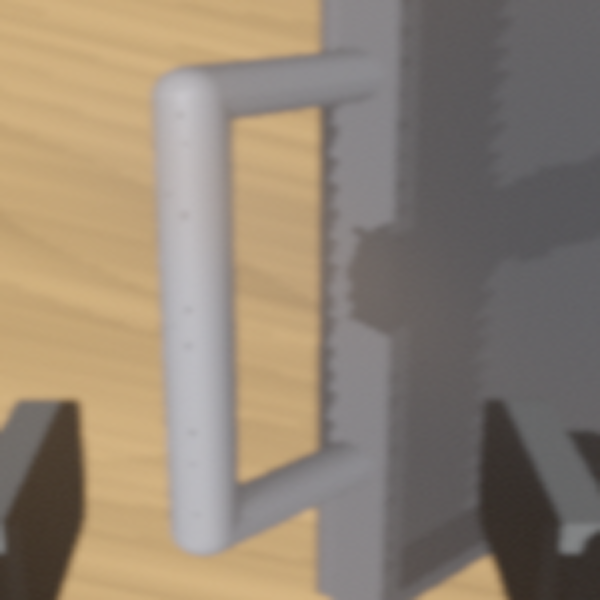

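The bar runs from (297,178) to (302,330), so its middle is near (0.499, 0.175) and its yaw near 0.32. Joint 6 is at its limit, so I'll ease the tool yaw to about 0.345 and then shift over.

Emit:
jog_arm:
  plan: [0.45,0,0,0,-0.045,0.45,0,-1.2,-0.1,0,0.45,0,0,0,0,0.45,0,0,0,0]

```text
t: 11.58
position: [0.499, 0.1757, 0.2504]
orientation: [2.028, 0.374, -2.03]
ft_force: [0.7, 0.4, -0.5]
opening: 0.0466
```

```bash
python3 st.py; python3 - <<'E'
from h import *
c=ctrl.read_camera("wrist"); cv2.imwrite("pics/4w.png",c["img"]); print(ctrl.state()["joints"].round(4))
E
```

```text
11.575 [0.499  0.1757 0.2504] F [ 0.7   0.38 -0.48] op 0.0466
[[-0.002, 0.35, -0.937], [0.006, -0.937, -0.35], [-1.0, -0.007, -0.0]]
yaw 0.3577
[0.3345 0.2917 0.1229 1.4019 0.0067 3.1186]
```

View pics/4w.png

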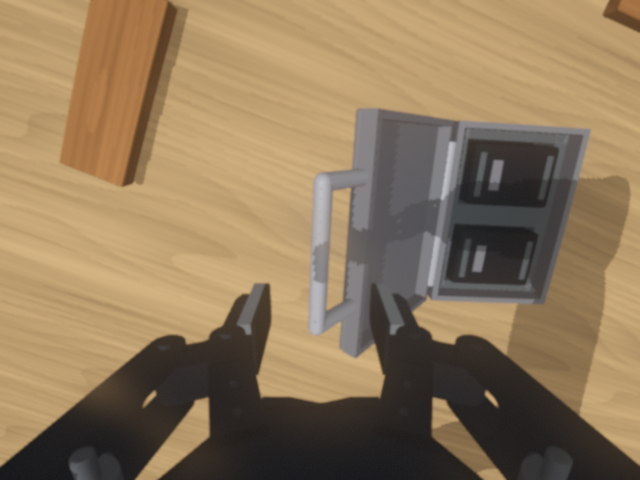

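The bar now sits centred between the fingers (column ~320). I'll descend and pinch it.

Emit:
jog_arm:
  plan: [0.45,3,0,0,0,0.45,3,0,0,0,0.45,1.2,0,0,0,0.45,0,0,0,0]

```text
t: 12.12
position: [0.4986, 0.1757, 0.1779]
orientation: [2.027, 0.373, -2.032]
ft_force: [-0.6, 0.8, 0.5]
opening: 0.047
```

```bash
python3 st.py; python3 - <<'E'
from h import *
for n in ("wrist","side","scene"):
    c=ctrl.read_camera(n); cv2.imwrite(f"pics/5{n}.png",c["img"])
E
```

```text
12.125 [0.4986 0.1757 0.1779] F [-0.62  0.81  0.53] op 0.047
[[-0.004, 0.35, -0.937], [0.006, -0.937, -0.35], [-1.0, -0.007, 0.001]]
yaw 0.3572
```

View pics/5wrist.png

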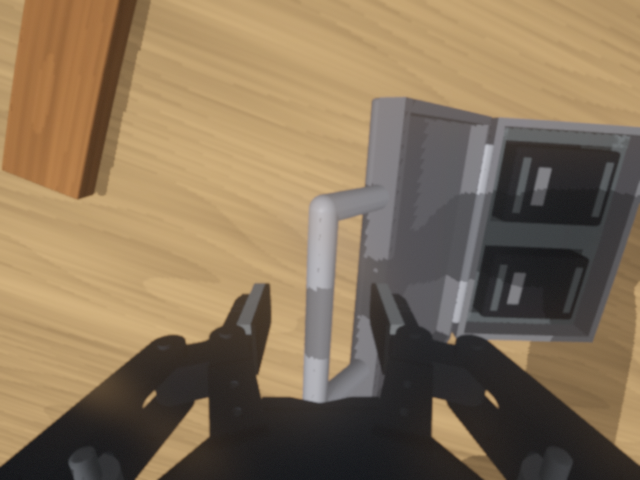

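The bar passes between the fingers at (317,300). Closing on it.

Emit:
jog_arm:
  plan: [0.9,0,0,0,0,0.9,0,0,0,0,0.9,0,0,0,0,0.9,0,0,0,0]
  squeeze: 30

```text
t: 12.78
position: [0.4991, 0.1766, 0.1791]
orientation: [2.03, 0.375, -2.03]
ft_force: [-2.3, 4.0, 4.7]
opening: 0.0108
```

```bash
python3 st.py; python3 - <<'E'
from h import *
for n in ("wrist","side","scene"):
    c=ctrl.read_camera(n); cv2.imwrite(f"pics/6{n}.png",c["img"])
E
```

```text
12.775 [0.4991 0.1766 0.1791] F [-2.31  4.01  4.66] op 0.0108
[[-0.001, 0.35, -0.937], [0.008, -0.937, -0.35], [-1.0, -0.008, -0.002]]
yaw 0.3573
```

View pics/6wrist.png

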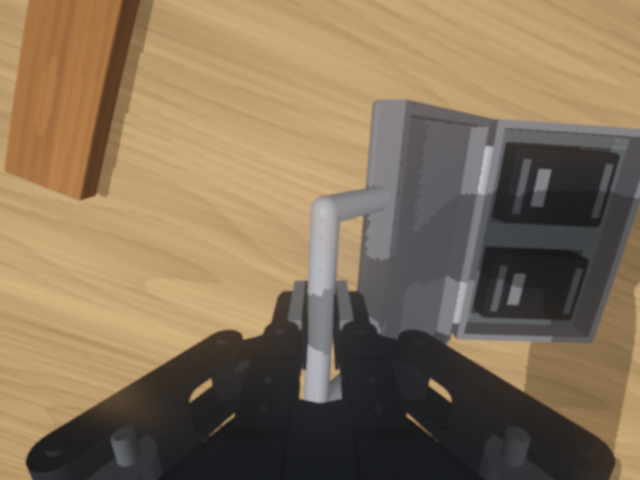

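The grip is on the bar (10.8 mm, slight pad give). I'll work out the closing arc in tool axes.

```bash
python3 - <<'E'
import numpy as np
r=.1772; w=.31; ph=np.linspace(2.30,.131,26); e=.357-w
for i in range(25):
    du=-r*(np.cos(ph[i+1])-np.cos(ph[i])); dv=r*(np.sin(ph[i+1])-np.sin(ph[i]))
    turn=.012 if 1<=i<=4 else 0
    d=-du  # along case -y
    print(i, round(ph[i+1],3), [0.9, round(-dv*100,2), round(d*np.cos(e)*100,2), round(d*np.sin(e)*100,2), turn]); e-=turn
E
```

```text
0 2.213 [0.9, np.float64(-0.97), np.float64(1.19), np.float64(0.06), 0]
1 2.126 [0.9, np.float64(-0.87), np.float64(1.27), np.float64(0.06), 0.012]
2 2.04 [0.9, np.float64(-0.75), np.float64(1.34), np.float64(0.05), 0.012]
3 1.953 [0.9, np.float64(-0.63), np.float64(1.4), np.float64(0.03), 0.012]
4 1.866 [0.9, np.float64(-0.51), np.float64(1.45), np.float64(0.02), 0.012]
5 1.779 [0.9, np.float64(-0.38), np.float64(1.49), np.float64(-0.0), 0]
6 1.693 [0.9, np.float64(-0.25), np.float64(1.52), np.float64(-0.0), 0]
7 1.606 [0.9, np.float64(-0.12), np.float64(1.53), np.float64(-0.0), 0]
8 1.519 [0.9, np.float64(0.01), np.float64(1.54), np.float64(-0.0), 0]
9 1.432 [0.9, np.float64(0.15), np.float64(1.53), np.float64(-0.0), 0]
10 1.346 [0.9, np.float64(0.28), np.float64(1.51), np.float64(-0.0), 0]
11 1.259 [0.9, np.float64(0.41), np.float64(1.48), np.float64(-0.0), 0]
12 1.172 [0.9, np.float64(0.53), np.float64(1.44), np.float64(-0.0), 0]
13 1.085 [0.9, np.float64(0.66), np.float64(1.39), np.float64(-0.0), 0]
14 0.999 [0.9, np.float64(0.78), np.float64(1.33), np.float64(-0.0), 0]
15 0.912 [0.9, np.float64(0.89), np.float64(1.25), np.float64(-0.0), 0]
16 0.825 [0.9, np.float64(0.99), np.float64(1.17), np.float64(-0.0), 0]
17 0.738 [0.9, np.float64(1.09), np.float64(1.08), np.float64(-0.0), 0]
18 0.652 [0.9, np.float64(1.18), np.float64(0.98), np.float64(-0.0), 0]
19 0.565 [0.9, np.float64(1.26), np.float64(0.88), np.float64(-0.0), 0]
20 0.478 [0.9, np.float64(1.33), np.float64(0.77), np.float64(-0.0), 0]
21 0.391 [0.9, np.float64(1.39), np.float64(0.65), np.float64(-0.0), 0]
22 0.305 [0.9, np.float64(1.44), np.float64(0.52), np.float64(-0.0), 0]
23 0.218 [0.9, np.float64(1.48), np.float64(0.4), np.float64(-0.0), 0]
24 0.131 [0.9, np.float64(1.51), np.float64(0.27), np.float64(-0.0), 0]
```

Emit:
jog_arm:
  plan: [0.9,-0.97,1.19,0.06,0,0.9,-0.87,1.27,0.06,0.012,0.9,-0.75,1.34,0.05,0.012,0.9,-0.63,1.4,0.03,0.012,0.9,-0.51,1.45,0.02,0.012]

```text
t: 13.55
position: [0.5199, 0.1146, 0.2181]
orientation: [2.062, 0.336, -2.055]
ft_force: [-3.0, 5.7, 10.0]
opening: 0.0107
```

```bash
python3 st.py; python3 - <<'E'
from h import *
for n in ("wrist","side","scene"):
    c=ctrl.read_camera(n); cv2.imwrite(f"pics/7{n}.png",c["img"])
E
```

```text
13.55 [0.5199 0.1146 0.2181] F [-3.05  5.73 10.02] op 0.0107
[[0.001, 0.307, -0.952], [0.012, -0.952, -0.307], [-1.0, -0.011, -0.005]]
yaw 0.3117
```

View pics/7scene.png

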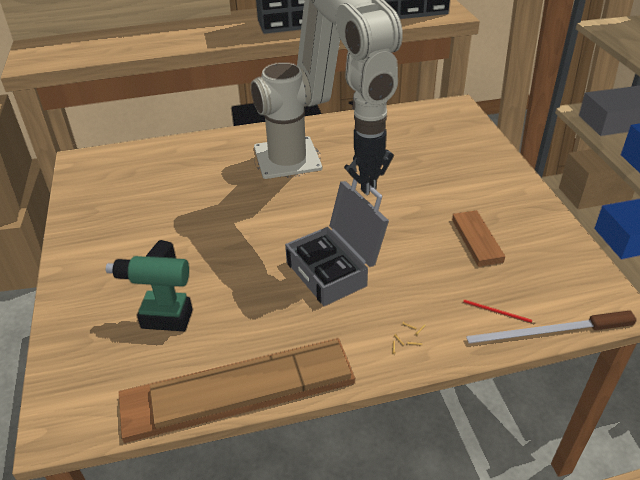

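The lid follows the gripper (lid at (362,222), bar in the fingers at (370,190)). There is 10 N of upward force on the tool, so I'll ease upward slightly and carry on.

Emit:
jog_arm:
  plan: [0.9,-0.5,1.49,0,0,0.9,-0.3,1.52,0,0,0.9,-0.12,1.53,0,0,0.9,0,1.54,0,0,0.9,0.13,1.53,0,0]

```text
t: 14.32
position: [0.5434, 0.0397, 0.2235]
orientation: [2.058, 0.33, -2.056]
ft_force: [-0.1, 2.0, 2.0]
opening: 0.0108
```

```bash
python3 st.py
```

```text
14.325 [0.5434 0.0397 0.2235] F [-0.1   2.    1.95] op 0.0108
[[0.0, 0.306, -0.952], [0.007, -0.952, -0.306], [-1.0, -0.007, -0.003]]
yaw 0.3105
```

Emit:
jog_arm:
  plan: [0.9,0.28,1.51,0,0,0.9,0.41,1.48,0,0,0.9,0.53,1.44,0,0,0.9,0.66,1.39,0,0,0.9,0.78,1.33,0,0]

```text
t: 14.95
position: [0.5651, -0.0292, 0.1952]
orientation: [2.057, 0.327, -2.057]
ft_force: [4.5, 0.7, 3.3]
opening: 0.0106
```

```bash
python3 st.py
```

```text
14.95 [ 0.5651 -0.0292  0.1952] F [4.51 0.73 3.28] op 0.0106
[[-0.001, 0.304, -0.953], [0.006, -0.953, -0.304], [-1.0, -0.006, -0.001]]
yaw 0.3093
```

Emit:
jog_arm:
  plan: [0.9,0.89,1.25,0,0,0.9,0.99,1.17,0,0,0.9,1.09,1.08,0,0,0.9,1.18,0.98,0,0,0.9,1.26,0.88,0,0]

```text
t: 15.58
position: [0.5813, -0.0801, 0.1406]
orientation: [2.057, 0.326, -2.057]
ft_force: [4.8, -0.6, 3.8]
opening: 0.0107
```

```bash
python3 st.py; python3 - <<'E'
from h import *
for n in ("wrist","side","scene"):
    c=ctrl.read_camera(n); cv2.imwrite(f"pics/8{n}.png",c["img"])
E
```

```text
15.575 [ 0.5813 -0.0801  0.1406] F [ 4.78 -0.63  3.8 ] op 0.0107
[[-0.001, 0.304, -0.953], [0.005, -0.953, -0.304], [-1.0, -0.005, -0.001]]
yaw 0.309
```

View pics/8scene.png

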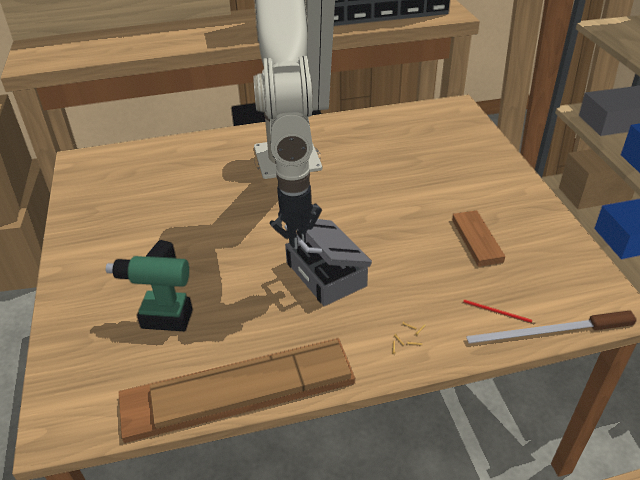

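View pics/8wrist.png

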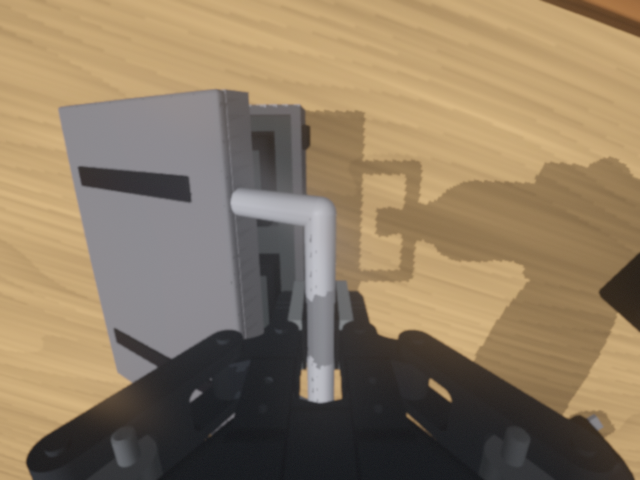

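The lid is over the case at about 30° with the bar still in the fingers (318,300). Continuing the arc to the lip.

Emit:
jog_arm:
  plan: [0.9,1.33,0.77,0,0,0.9,1.39,0.65,0,0,0.9,1.4,0.52,0,0,0.9,1.2,0.35,0,0]

```text
t: 16.23
position: [0.5884, -0.1024, 0.0868]
orientation: [2.057, 0.323, -2.056]
ft_force: [6.6, -3.7, 2.7]
opening: 0.0113
```

```bash
python3 st.py
```

```text
16.225 [ 0.5884 -0.1024  0.0868] F [ 6.55 -3.72  2.68] op 0.0113
[[0.0, 0.303, -0.953], [0.004, -0.953, -0.303], [-1.0, -0.004, -0.001]]
yaw 0.3083
```

Emit:
jog_arm:
  plan: [0.9,0.8,0.1,0,0,0.9,0.6,0.05,0,0,0.9,0.4,0.05,0,0,0.9,0,0,0,0]

```text
t: 16.73
position: [0.5895, -0.1059, 0.069]
orientation: [2.057, 0.318, -2.055]
ft_force: [9.0, -8.5, 0.2]
opening: 0.0104
```

```bash
python3 st.py
```

```text
16.725 [ 0.5895 -0.1059  0.069 ] F [ 8.99 -8.46  0.19] op 0.0104
[[0.001, 0.302, -0.953], [0.0, -0.953, -0.302], [-1.0, 0.0, -0.001]]
yaw 0.3071
```

Emit:
jog_arm:
  plan: [0.9,0.3,0.15,-0.15,0,0.9,0.3,0.1,-0.1,0,0.9,0.3,0,0,0,0.9,0,0,0,0]

```text
t: 17.23
position: [0.5907, -0.1068, 0.0601]
orientation: [2.054, 0.321, -2.059]
ft_force: [3.1, -6.1, 4.6]
opening: 0.011
```

```bash
python3 st.py
```

```text
17.225 [ 0.5907 -0.1068  0.0601] F [ 3.14 -6.09  4.64] op 0.011
[[-0.003, 0.303, -0.953], [0.001, -0.953, -0.303], [-1.0, -0.002, 0.002]]
yaw 0.3075
```

Emit:
jog_arm:
  plan: [0.9,0.2,0.1,-0.05,0,0.9,0.2,0,0,0,0.9,0.1,0,0,0,0.9,0,0,0,0]

```text
t: 17.73
position: [0.5911, -0.1071, 0.0553]
orientation: [2.054, 0.322, -2.06]
ft_force: [1.3, -5.9, 7.1]
opening: 0.011
```

```bash
python3 st.py; python3 - <<'E'
from h import *
for n in ("wrist","side","scene"):
    c=ctrl.read_camera(n); cv2.imwrite(f"pics/9{n}.png",c["img"])
    for t in ("lid_edge","lid_bar","lid_hinge"): print(n,t,[(np.round(d["pixel"],1),round(d["conf"],2)) for d in ctrl.mark_of(n,t)][:2])
E
```

```text
17.725 [ 0.5911 -0.1071  0.0553] F [ 1.26 -5.88  7.07] op 0.011
[[-0.003, 0.303, -0.953], [0.002, -0.953, -0.303], [-1.0, -0.003, 0.002]]
yaw 0.3077
wrist lid_edge [(array([228.1, 318.8]), 0.8)]
wrist lid_bar [(array([322.2, 335.4]), 0.79), (array([231.7, 320.8]), 0.48)]
wrist lid_hinge []
side lid_edge [(array([302. , 213.3]), 0.69)]
side lid_bar [(array([301.9, 197.5]), 0.62)]
side lid_hinge [(array([290.4, 252.4]), 0.89)]
scene lid_edge [(array([299.7, 266.8]), 0.6)]
scene lid_bar [(array([286.2, 268. ]), 0.97)]
scene lid_hinge [(array([345.1, 244.4]), 0.68), (array([165.5, 323.9]), 0.61)]
```

View pics/9wrist.png

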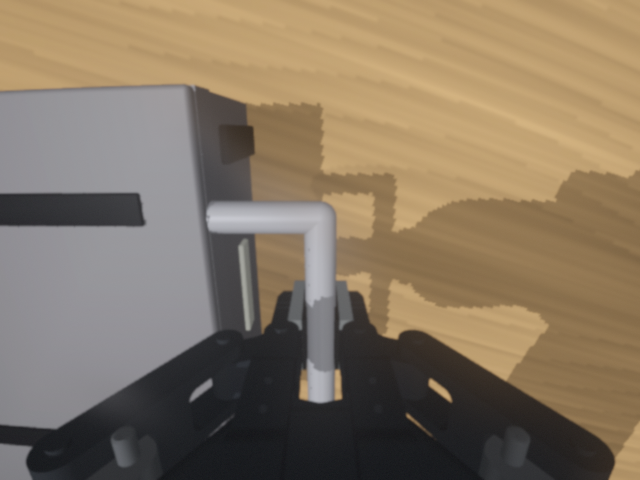

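The lid is nearly down, and the bar is still pinched at (320,310). I'll keep pressing until it stops against something solid.

Emit:
jog_arm:
  plan: [0.9,0.2,0.05,0,0,0.9,0.1,0,0,0,0.9,0.1,0,0,0,0.9,0,0,0,0]

```text
t: 18.82
position: [0.5911, -0.1075, 0.0512]
orientation: [2.054, 0.322, -2.06]
ft_force: [2.1, -5.0, 6.0]
opening: 0.0106
```

Emit:
jog_arm:
  plan: [0.9,0.1,0,0,0,0.9,0.1,0,0,0,0.9,0,0,0,0]

```text
t: 19.2
position: [0.5912, -0.1075, 0.0493]
orientation: [2.054, 0.322, -2.06]
ft_force: [2.3, -4.6, 6.1]
opening: 0.0106
```

Force stays at 6 N, so the pads may be slipping on the bar. I'll release, lift clear, and press on top of the lid with shut fingers.

Emit:
jog_arm:
  plan: [0.72,0,0,0,0,0.72,0,0,0,0,0.72,-3,0,0,0,0.72,-4,0,0,0,0.72,-4,0,0,0]

```text
t: 19.82
position: [0.5904, -0.1052, 0.159]
orientation: [2.052, 0.33, -2.064]
ft_force: [1.2, 1.0, 0.2]
opening: 0.0241
```

Emit:
jog_arm:
  plan: [1,0,-2,0,0,1,0,-2,0,0,1,0,-1.4,0,0,1,0,0,0,0]

```text
t: 20.32
position: [0.5744, -0.0526, 0.1588]
orientation: [2.052, 0.331, -2.06]
ft_force: [0.6, 0.1, -0.3]
opening: -0.0
```

```bash
python3 st.py; python3 - <<'E'
from h import *
for n in ("wrist","side","scene"):
    c=ctrl.read_camera(n); cv2.imwrite(f"pics/10{n}.png",c["img"])
    for t in ("lid_edge","lid_bar","lid_hinge"): print(n,t,[(np.round(d["pixel"],1),round(d["conf"],2)) for d in ctrl.mark_of(n,t)][:2])
    if n=="scene": cv2.imwrite("pics/10z.png",cv2.resize(c["img"][200:320,260:400],None,fx=5,fy=5,interpolation=cv2.INTER_CUBIC))
E
```

```text
20.325 [ 0.5744 -0.0526  0.1588] F [ 0.57  0.06 -0.34] op -0.0
[[-0.005, 0.307, -0.952], [0.007, -0.952, -0.307], [-1.0, -0.008, 0.003]]
yaw 0.3118
wrist lid_edge [(array([341. , 242.5]), 0.96)]
wrist lid_bar [(array([400.6, 248.2]), 0.69)]
wrist lid_hinge [(array([165.5, 239.6]), 0.68)]
side lid_edge [(array([299.2, 212.4]), 0.62)]
side lid_bar [(array([303.3, 199.6]), 0.64), (array([293.4, 251. ]), 0.47)]
side lid_hinge [(array([295.6, 250.8]), 0.79)]
scene lid_edge [(array([299.5, 264.7]), 0.77)]
scene lid_bar [(array([288.2, 268.5]), 0.65)]
scene lid_hinge [(array([344.6, 245.5]), 0.77)]
```

View pics/10wrist.png

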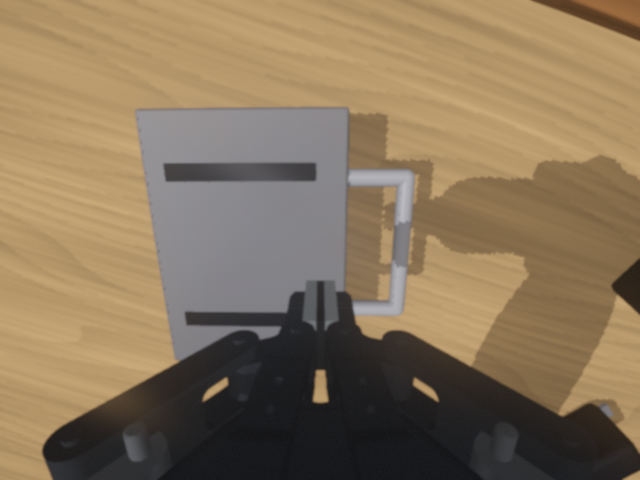

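View pics/10z.png

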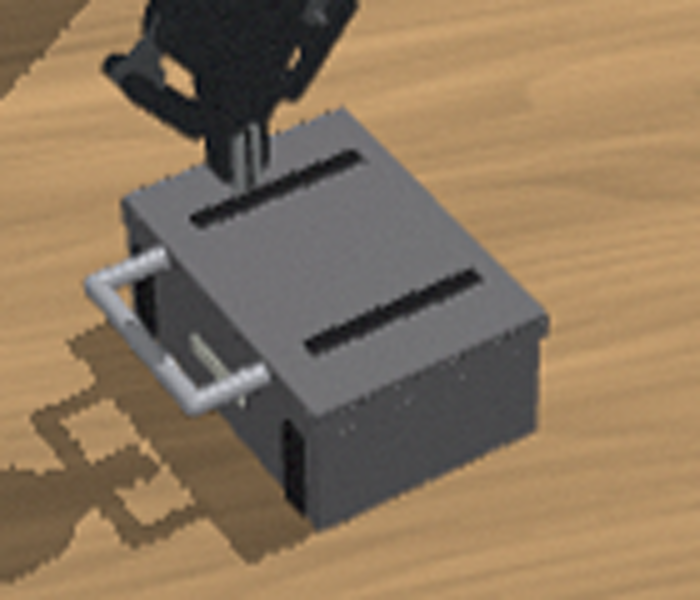

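The lid lies on the case with the shut fingers above it, about 18 mm inside the free edge. I'll press there; the shut top face should be at 83 mm.

Emit:
jog_arm:
  plan: [1,3.5,0,0,0,1,2,0,0,0,1,0.5,0,0,0,1,0.5,0,0,0,1,0.3,0,0,0]

```text
t: 21.55
position: [0.5762, -0.0538, 0.0927]
orientation: [2.058, 0.327, -2.057]
ft_force: [-0.5, 0.2, -0.1]
opening: -0.0
```

Emit:
jog_arm:
  plan: [1,0.3,0,0,0,1,0.3,0,0,0,1,0.2,0,0,0,1,0,0,0,0]

```text
t: 22.05
position: [0.5755, -0.0537, 0.084]
orientation: [2.056, 0.328, -2.059]
ft_force: [-0.5, -0.9, -0.1]
opening: -0.0001
```

Emit:
jog_arm:
  plan: [1,0.2,0,0,0,1,0.1,0,0,0,1,0.1,0,0,0,1,0,0,0,0]

```text
t: 22.55
position: [0.576, -0.0538, 0.0821]
orientation: [2.058, 0.327, -2.056]
ft_force: [-3.3, -0.2, 9.9]
opening: 0.0
```

Emit:
jog_arm:
  plan: [1,0.1,0,0,0,1,0.1,0,0,0,1,0,0,0,0]

```text
t: 22.92
position: [0.5763, -0.0538, 0.0814]
orientation: [2.059, 0.327, -2.055]
ft_force: [-5.6, 0.7, 16.3]
opening: 0.0002
```

Emit:
jog_arm:
  plan: [1,0.1,0,0,0,1,0.1,0,0,0,1,0,0,0,0,1,0,0,0,0]

```text
t: 23.42
position: [0.5765, -0.0538, 0.0807]
orientation: [2.06, 0.326, -2.053]
ft_force: [-7.9, -0.1, 21.9]
opening: 0.0004
```

```bash
python3 st.py
```

```text
23.425 [ 0.5765 -0.0538  0.0807] F [-7.9  -0.1  21.88] op 0.0004
[[0.002, 0.304, -0.953], [0.006, -0.953, -0.304], [-1.0, -0.005, -0.004]]
yaw 0.3093
```

The force rises to 22 N with only elastic give (top at 81–83 mm), so the lid is on its stop. I'll back off and check.

Emit:
jog_arm:
  plan: [1,-2,0,0,0,1,-5,0,0,0,1,-5,0,0,0,1,-5,0,0,0,1,0,0,0,0]

```text
t: 24.05
position: [0.5785, -0.055, 0.2514]
orientation: [2.066, 0.325, -2.047]
ft_force: [0.2, -0.3, 0.7]
opening: 0.0003
```

Emit:
jog_arm:
  plan: [1,0,0,5,0,1,0,0,5,0,1,0,0,5,0,1,0,0,5,0,1,0,0,0,0]

```text
t: 24.68
position: [0.3818, -0.1158, 0.2452]
orientation: [2.056, 0.326, -2.063]
ft_force: [0.6, 1.2, -0.4]
opening: 0.0001
```

```bash
python3 st.py; python3 - <<'E'
from h import *
p=[.5544,-.0073,.31]; Rz=R.from_euler('z',p[2]).as_matrix()
for n in ("wrist","side","scene"):
    c=ctrl.read_camera(n); cv2.imwrite(f"pics/11{n}.png",c["img"])
    for t in ("lid_edge","lid_bar","lid_hinge","drill","tape","offcut"): print(n,t,[(np.round(d["pixel"],1),round(d["conf"],2)) for d in ctrl.mark_of(n,t)][:1])
    if n=="wrist": continue
    o=(250,180) if n=="scene" else (230,170)
    im=cv2.resize(c["img"][o[1]:o[1]+140,o[0]:o[0]+150],None,fx=4,fy=4,interpolation=cv2.INTER_CUBIC); im0=im.copy()
    for h,col in ((.065,(0,255,0)),(.083,(0,0,255)),(.094,(0,255,255))):
        Q=[(-.095,-.067,h),(.095,-.067,h),(.095,.07,h if h<.09 else .083),(-.095,.07,h if h<.09 else .083)]
        q=((proj(c,(Rz@np.array(Q).T).T+[p[0],p[1],0])-o)*4+1.5).astype(int); cv2.polylines(im,[q],True,col,1,cv2.LINE_AA)
    cv2.imwrite(f"pics/11z{n}.png",im); cv2.imwrite(f"pics/11y{n}.png",im0)
E
```

```text
24.675 [ 0.3818 -0.1158  0.2452] F [ 0.63  1.21 -0.44] op 0.0001
[[-0.005, 0.302, -0.953], [0.007, -0.953, -0.302], [-1.0, -0.008, 0.002]]
yaw 0.3066
wrist lid_edge []
wrist lid_bar []
wrist lid_hinge []
wrist drill []
wrist tape [(array([561.7, 241.1]), 0.64)]
wrist offcut []
side lid_edge [(array([301.1, 214.7]), 0.56)]
side lid_bar [(array([303.1, 200.4]), 0.84)]
side lid_hinge [(array([291.8, 253.7]), 0.76)]
side drill [(array([339.6, 159. ]), 0.84)]
side tape [(array([399. , 171.2]), 0.72)]
side offcut [(array([212.1, 391.9]), 0.72)]
scene lid_edge [(array([305.1, 263.6]), 0.88)]
scene lid_bar [(array([286.6, 271.6]), 0.68)]
scene lid_hinge [(array([344.5, 247.6]), 0.7)]
scene drill [(array([164.8, 322.2]), 0.93)]
scene tape [(array([160.3, 268.2]), 0.67)]
scene offcut [(array([473.8, 236.1]), 0.81)]
```

View pics/11zscene.png

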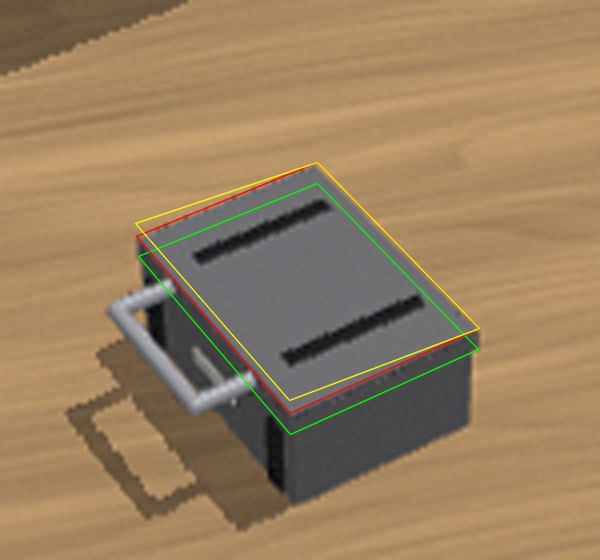

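View pics/11yscene.png

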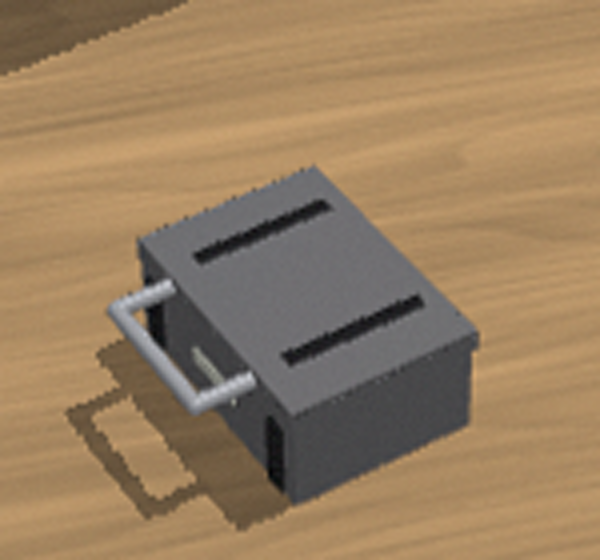

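View pics/11side.png

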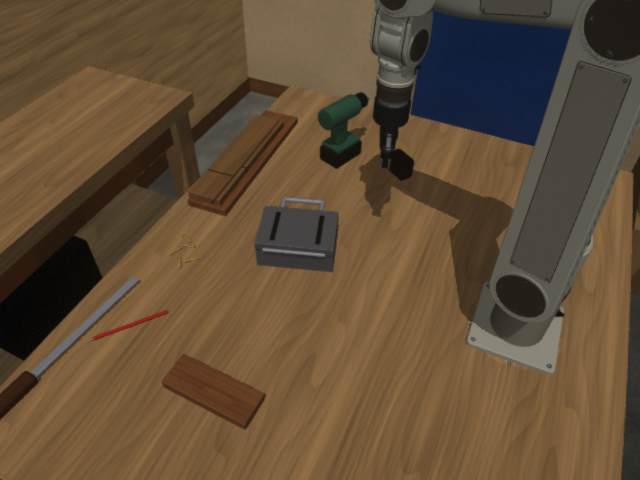

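The top face of the lid matches the fully-shut outline in the scene view. The bystanders show at their starting pixels in the side view, and the robot is clear. Handing in.

```bash
python3 -c "
from station import ctrl
print(ctrl.finish_job()); print(ctrl.state()['t'])"
```

```text
the job is handed in; nothing more can be done
None
the job is handed in; nothing more can be done
```

Both battery packs are pushed home and the lid is fully shut. I handed the job in at about 24.7 s of the 67 s allowed, with the robot clear of everything. No verdict came back.

- **Packs:** With the lid still open, I pressed each pack with shut fingers. Each stopped at 60.0 mm, the height given for fully home; the force on the stop reached about 23 N on the near pack and 19 N on the far one.
- **Lid:** I pinched the bar, swung the lid over and pressed it onto the lip. The force stayed at about 6 N while the gripper sank past the expected height, which suggests the pads were slipping on the bar. So I let go and pressed on top of the lid near its free edge with shut fingers, up to 22 N.
- **Lid check:** No contact force showed down to 84 mm; contact came at about 83 mm, the height of the shut top face. Under load it gave 1–2 mm further, which I took as elastic give in the stop. Afterwards the lid matched the fully shut outline in the scene view, within the cameras' 2 mm accuracy.
- **Bystanders:** I never touched the drill, tape measure or offcut. Their marks stayed within about 5 pixels of where they started, which is detector noise.

Nothing failed in the last checks. Joint 6 reached its range limit once over the bar, and I eased the tool's yaw to clear it. I did not check whether that counts as passing the range.

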